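Dump the tipping bucket into the catch bin

ROBOT

A 7-joint arm with a two-finger parallel gripper is mounted at the origin on a cart in front of the work surface, level with it; the furniture and walls round the work are solid. World frame = base frame: x ahead of the robot, y to its left, z up, the work surface at z = 0. Lengths are in m, angles in rad, forces in N, time in s.
With the tool pointing down it reaches from about 0.4 to 0.925 m from the base axis. Payload 4.1 kg.
Tool frame: the origin (TCP) lies between the finger pads; the fingertips stand 25 mm ahead of it and the grasp point (between the pads) lies 6 mm ahead of it; y points along the fingers, x is the direction in which the jaws open and shut, and the axes are right-handed (so a half turn about y gives the same grasp; the last joint's range is limited). The gripper opens to 85 mm and grips with 20 to 120 N. Pads are 22 mm wide; open, the fingers measure 114 mm over their backs; the gripper's body (76 mm by 85 mm) begins 54 mm behind the grasp point. The pads swing forward as they close: fully open they stand 13 mm farther back than shut.
Start: joints at [1.13, 0.398, 0.045, 1.537, -0.019, 1.207, -0.051], TCP at [0.218, -0.612, 0.256] pointing down, gripper open.
Joint ranges: [-2.82, 2.82], [-0.49, 2.23], [-1.37, 1.46], [0, 2.46], [-1.36, 4.5], [0.23, 2], [-2.94, 2.94]. Speed limits (rad/s): [2.57, 2.57, 3.14, 3.14, 3.14, 3.14, 3.14].

INTERFACE

Orientations are given as a rotation vector (axis times angle).
In Python, from plant import sensors, vision, env gives the robot as it stands. The module is installed in compiled form; this text tells all that it offers.
- The arm moves only by the tool step_arm, never from a script. Its argument "rows" is a list of rows, each a list of 7 numbers: the shift along the tool's x, y, z in units of 25 mm (1.0 is 25 mm), then the turn, a rotation vector about the tool's x, y, z in units of pi rad (1.0 is pi rad), then the finger opening in mm, from 0 to 85.4. In form: [[tx, ty, tz, wx, wy, wz, grip], ...]. A call has 1 to 8 rows; each row shifts and turns the commanded pose from where the row before left it, along the tool's axes as they then stand; what a row does not reach is not made up. A row lasts 1/12 s, in which the tool goes at most 41.7 mm and 7.16 degrees, less where a joint would pass 70% of its speed; a pose out of reach is approached as far as the arm can. A call with a number of a shift or a turn outside -1 to 1 is refused whole. A call with a gripper value outside its range is refused whole. The fingers move at their own pace and stop on an object; the grip force is fixed at half the most. Time passes only in rows, so rows that do not move let the fingers close. It gives the time, the measured TCP pose, the force and the opening at its end, in the units of the state.
- sensors.read_state(): the state, without advancing time (a new reading comes with each control period).
- vision.get_image(name): name is "side" or "top"; returns a dict with "color" (400x640x3 uint8, blue, green, red), "z_map" (400x640 float32, m along the optical axis (not along the pixel's ray), 0 where there is no reading), "fx", "fy", "cx", "cy" (pixels), "dist" ([k1, k2, p1, p2, k3] as OpenCV has them; the pictures are not rectified), "R" (3x3) and "t" (3): a world point X has camera coordinates R X + t. Camera axes: x right, y down, z forward; pixel columns grow to the right and rows downward; lengths in m; the calibration is good to about 2 mm. A picture is of the moment at which its call begins.
- env.close_job(): hands the job in, once; it reports no verdict.
The state is a dict: "clock": time; "joints": joint angles; "joint_vel": joint speeds; "joint_torque": joint torques, N m; "eef_pos": TCP position; "tool_rot": TCP orientation; "ft_force": force on the tool from outside, world axes, zero at the start; "moment": the same for the moment, N m; "finger_gap": finger opening in m.
Only numpy, scipy, OpenCV 4.12 (cv2) and the standard library are available. Lean on these libraries where they do the work, as an engineer would, in place of code of your own. Each camera call takes 0.05 s, during which the arm holds its last target.

TASK

Empty the small spring-loaded tipping bucket into the bin in front of it: push the black pad on the tongue of its back wall so that the bucket breaks past its latch and tips all the way over, and the two screws and the dowel pin in it all drop into the bin. Then let the bucket swing back until it is fully home in its latch, and leave the other things on the bench where they stand.

Things in the scene. Friction and masses are not known exactly. Their poses are not given: they have to be found in the camera images.
- stand: grey base plate fixed to the bench, x -120 to +195, y +-100 mm, 8 mm thick. Origin on the bench below the middle of the bucket's hinge axis; x points the way the bucket dumps (from the robot towards the bin), y along the hinge axis, z up. Two aluminium cheeks at y +-71 mm carry the bucket, 141 mm high; a latch post at x -65, y -84 mm is 157 mm high
- hinge (a point): middle of the bucket's hinge axis, 125 mm above the bench; the axis lies along the stand's y. The bucket is a sheet-steel scoop 110 mm wide, open at the top; at home its walls and pouring lip reach 56 mm above the axis, the tongue on its back wall 105 mm
- bucket (a joint): tip angle, rad: 0 = upright, home in its latch; grows as the top tips towards the bin; hard stop at 2.1. A spring ball latch resists over the first 0.3 rad; pushing at the pad takes about 7 to 20 N up to 0.8 rad, then falls to 5 N. Let go, a return spring with damper swings it home and into the latch by itself in 1 to 2 s. The parts slide out between 1.3 and 1.75 rad; 1.9 or more is sure
- push_pad (a point): centre of the flat outer face of the black pad (38 mm wide, 30 high) on a 42 mm wide tongue rising from the bucket's back wall, facing the robot. At home the face is upright, square to the stand's x, its centre 101.5 mm behind (-x) and 80 mm above the hinge axis; it turns with the bucket on a 129 mm radius, ending above and beyond the hinge, face up. A rolled edge tops the tongue
- catch_bin: yellow plastic open bin, 169 (x) x 138 (y) x 62 mm, walls 3 mm, low lip (27 mm) towards the bucket; fixed on the stand's plate. Origin at the centre of its underside, 98 mm beyond the hinge axis and 8 mm above the bench; axes as the stand's
- screw_big_center (a point): centre of the larger black cap screw (44 mm long, 15 mm across the head), lying in the bucket at the start
- screw_small_center (a point): centre of the smaller black cap screw (38 mm long, 12 mm across the head), lying in the bucket at the start
- pin_center (a point): centre of the pale dowel pin (21 mm diameter, 42 mm long), standing in the bucket at the start
- paint_marker_center (a point): centre of a marker pen (123 mm long, 12 mm thick) lying loose on the bench to the right of the stand: a bystander
- grease_center (a point): centre of a closed pot (63 mm across, 54 mm high) standing loose to the right of the stand: a bystander

How it is judged:
By the outcome, as a careful person would: the job done as asked, in the order asked, and still so for the second after the job is handed in, with the robot touching nothing.
It also fails if it takes over 40 s, if anything falls off the work surface, if the arm or the gripper's body presses on something with over 40 N, if the wrist force passes 120 N, or if a joint passes its speed limit or range.

## Working session

There is one attempt and no reset: what is moved stays moved. The work goes in short steps, Python scripts to look and compute and a tool call to move; the robot and the scene stay as the last step left them, time stands still between calls to the robot, and variables do not carry over. Pictures are saved under pics/ and viewed, and the job is handed in when it is done.

Besides the shell and the picture viewer there is one more tool, called after "Emit:" by a JSON object that holds its "api" and its "payload". step_arm: Moves the arm, as the interface text tells. Its arguments: {"type":"object","properties":{"rows":{"type":"array","items":{"type":"array","items":{"type":"number"}}}},"required":["rows"]}

```bash
mkdir -p pics; cat > h.py <<'E'
from plant import sensors, vision, env
import numpy as np, cv2
from scipy.spatial.transform import Rotation as Ro
def grab(n,tag):
    d=vision.get_image(n); cv2.imwrite(f'pics/{tag}.png',d['color']); np.save(f'pics/{tag}_z.npy',d['z_map'])
    import pickle; pickle.dump(d,open(f'pics/{tag}.pkl','wb')); return d
def load(tag):
    import pickle; return pickle.load(open(f'pics/{tag}.pkl','rb'))
def pt(d,u,v,z=None):
    K=np.array([[d['fx'],0,d['cx']],[0,d['fy'],d['cy']],[0,0,1.]])
    p=cv2.undistortPoints(np.array([[[u,v]]],float),K,np.array(d['dist'],float))[0,0]
    if z is None:
        w=d['z_map'][int(v)-1:int(v)+2,int(u)-1:int(u)+2]; w=w[w>0]; z=np.median(w) if len(w) else np.nan
    c=np.array([p[0]*z,p[1]*z,z]); return np.array(d['R']).T@(c-np.array(d['t']))
def proj(d,X):
    K=np.array([[d['fx'],0,d['cx']],[0,d['fy'],d['cy']],[0,0,1.]])
    return cv2.projectPoints(np.array(X,float).reshape(-1,1,3),cv2.Rodrigues(np.array(d['R'],float))[0],np.array(d['t'],float),K,np.array(d['dist'],float))[0][:,0]
E
python3 - <<'E'
from h import *
for n in('side','top'):
    d=grab(n,n+'0'); print(n,d['fx'],d['cx'],d['cy'],np.array(d['R']).round(3).tolist(),np.array(d['t']).round(3), (-np.array(d['R']).T@np.array(d['t'])).round(3))
s=sensors.read_state()
for k in s: print(k,np.round(s[k],3))
E
```

```text
side 509.3192974759904 322.3712580066693 198.07100629219215 [[0.691, 0.723, 0.013], [0.613, -0.576, -0.541], [-0.383, 0.382, -0.841]] [-0.351 -0.222  1.634] [ 1.005 -0.498  1.258]
top 447.39838683468054 314.9923840118055 202.06103126436884 [[-0.002, -1.0, -0.002], [-0.99, 0.002, -0.142], [0.142, 0.001, -0.99]] [0.032 0.529 1.108] [0.366 0.029 1.172]
clock 0.1
joints [ 1.13   0.399  0.045  1.538 -0.019  1.207 -0.051]
joint_vel [ 0.001 -0.001  0.    -0.004 -0.001  0.     0.   ]
joint_torque [ 4.0000e-03 -4.7626e+01  1.3710e+00 -2.5495e+01  1.2000e-02  5.0000e-03
 -0.0000e+00]
eef_pos [ 0.218 -0.612  0.255]
tool_rot [-1.351  0.955 -0.952]
ft_force [-0.099  0.64   0.264]
moment [-0.06  -0.029  0.039]
finger_gap 0.085
```

View pics/side0.png

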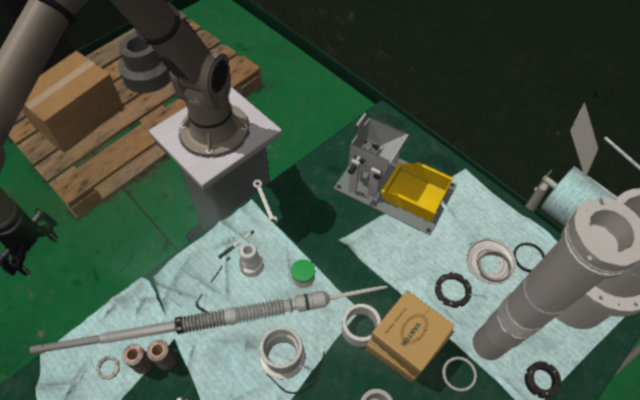

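View pics/top0.png

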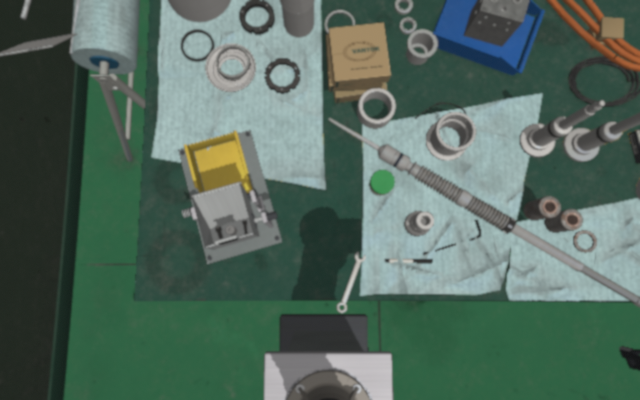

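```bash
python3 - <<'E'
from h import *
s=sensors.read_state(); print(Ro.from_rotvec(s['tool_rot']).as_matrix().round(3))
E
```

```text
[[ 0.335 -0.001  0.942]
 [-0.942  0.002  0.335]
 [-0.002 -1.    -0.   ]]
```

```bash
python3 - <<'E'
from h import *
d=load('top0'); c=d['color'][120:275,165:295]; cv2.imwrite('pics/t_c.png',cv2.resize(c,None,fx=3.8,fy=3.8,interpolation=cv2.INTER_CUBIC))
e=load('side0'); c=e['color'][95:250,325:470]; cv2.imwrite('pics/s_c.png',cv2.resize(c,None,fx=3.8,fy=3.8,interpolation=cv2.INTER_CUBIC))
E
```

```text
(no output)
```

View pics/t_c.png

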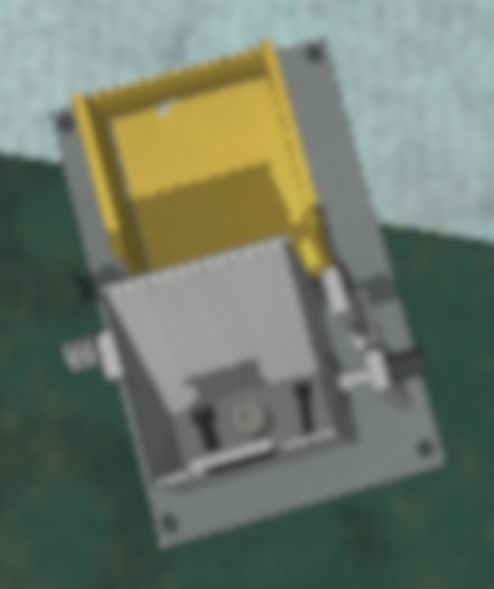

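View pics/s_c.png

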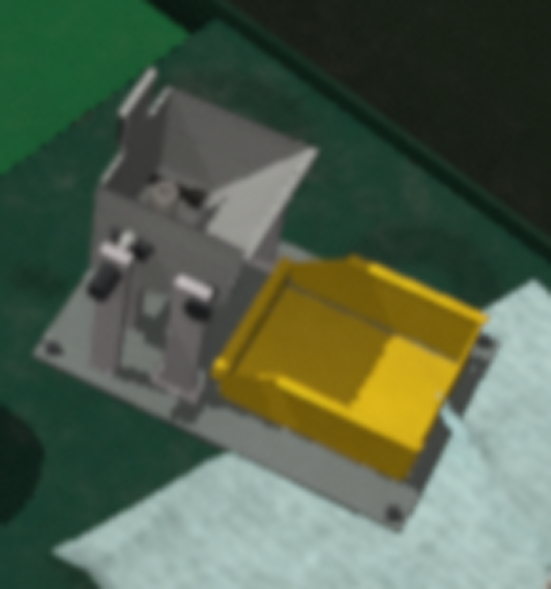

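```bash
cat >> h.py <<'E'
def ray(d,u,v,zw):
    R=np.array(d['R']);C=-R.T@np.array(d['t']); q=pt(d,u,v,1.0)-C
    return C+q*(zw-C[2])/q[2]
E
python3 - <<'E'
from h import *
from scipy.optimize import least_squares
d=load('top0'); e=load('side0')
T=[(195,100),(195,-100),(-120,-100),(-120,100)]
tp=[(52,115),(327,40),(443,465),(163,548)]
sp=[(497,342),(400,532),(35,352)]; sT=[(195,100),(195,-100),(-120,-100)]
tp=[(165+u/3.8,120+v/3.8) for u,v in tp]; sp=[(325+u/3.8,95+v/3.8) for u,v in sp]
for q in tp: print('t',ray(d,*q,.008).round(4), pt(d,*q).round(4))
for q in sp: print('s',ray(e,*q,.008).round(4), pt(e,*q).round(4))
W=[ray(d,*q,.008)[:2] for q in tp]+[ray(e,*q,.008)[:2] for q in sp]; M=np.array(T+sT)/1000
def f(p):
    c,s=np.cos(p[2]),np.sin(p[2]); return ((M@np.array([[c,s],[-s,c]])+p[:2])-W).ravel()
r=least_squares(f,[.5,.2,.2]); print(r.x,np.degrees(r.x[2]),(r.fun.reshape(-1,2)*1000).round(1).tolist())
np.save('stand.npy',r.x)
x,y,a=r.x;c,s=np.cos(a),np.sin(a)
def S(p): return np.array([x+c*p[0]-s*p[1],y+s*p[0]+c*p[1],p[2]])
pp=[S(p) for p in [(-.1015,0,.205),(-.1015,.019,.23),(-.1015,-.019,.23),(-.1,.055,.181),(-.1,-.055,.181),(-.065,-.084,.157),(0,.071,.141),(0,-.071,.141)]]
print(np.round(pp,4))
for n,im in(('t',d),('s',e)):
    P=proj(im,pp); o=(165,120) if n=='t' else (325,95)
    c_=cv2.imread(f'pics/{n}_c.png')
    for i,q in enumerate(P):
        w=tuple(int(v) for v in ((q-o)*3.8)); cv2.circle(c_,w,3,(0,0,255),1); cv2.putText(c_,str(i),w,0,.5,(255,0,255),1)
    cv2.imwrite(f'pics/{n}_c2.png',c_)
E
```

```text
t [0.6728 0.3934 0.008 ] [0.6741 0.395  0.0029]
t [0.7271 0.2022 0.008 ] [0.7289 0.203  0.0023]
t [0.4274 0.1177 0.008 ] [0.4277 0.1181 0.0022]
t [0.3721 0.3063 0.008 ] [0.3721 0.308  0.0007]
s [0.6754 0.3945 0.008 ] [0.6762 0.3924 0.011 ]
s [0.7318 0.2059 0.008 ] [0.7312 0.2074 0.0053]
s [0.432  0.1208 0.008 ] [0.4297 0.1234 0.0029]
[0.5153383  0.24575896 0.28108324] 16.104883453482422 [[2.2, 2.6], [3.3, 1.6], [0.4, -1.3], [0.2, 2.3], [-0.4, 1.4], [-1.4, -2.1], [-4.2, -4.4]]
[[0.4178 0.2176 0.205 ]
 [0.4126 0.2359 0.23  ]
 [0.4231 0.1993 0.23  ]
 [0.404  0.2709 0.181 ]
 [0.4345 0.1652 0.181 ]
 [0.4762 0.147  0.157 ]
 [0.4956 0.314  0.141 ]
 [0.535  0.1775 0.141 ]]
```

```bash
python3 -c "
import cv2,numpy as np
a=cv2.imread('pics/t_c2.png');b=cv2.imread('pics/s_c2.png');h=min(len(a),len(b))
c=np.hstack([a[:h],b[:h]]);print(c.shape);cv2.imwrite('pics/both.png',cv2.resize(c,(800,int(h*800/c.shape[1]))))"
```

```text
(589, 1045, 3)
```

View pics/both.png

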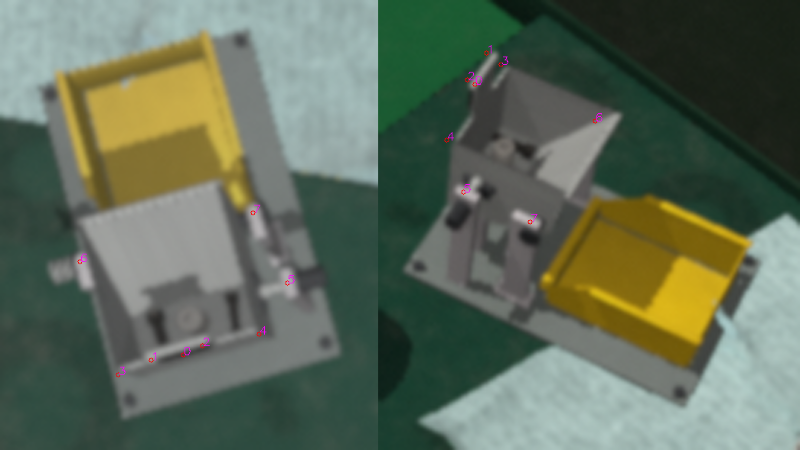

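```bash
python3 - <<'E'
from h import *
x,y,a=np.load('stand.npy');c,s=np.cos(a),np.sin(a)
H={}
for n in('top0','side0'):
    d=load(n)
    v,u=np.mgrid[0:400:2,0:640:2]; z=d['z_map'][v,u].ravel(); m=z>0
    K=np.array([[d['fx'],0,d['cx']],[0,d['fy'],d['cy']],[0,0,1.]])
    p=cv2.undistortPoints(np.stack([u.ravel(),v.ravel()],1)[m].astype(float).reshape(-1,1,2),K,np.array(d['dist'],float))[:,0]
    P=(np.c_[p,np.ones(len(p))]*z[m][:,None]-np.array(d['t']))@np.array(d['R'])
    dx,dy=P[:,0]-x,P[:,1]-y; S=np.c_[c*dx+s*dy,-s*dx+c*dy,P[:,2]]
    print(n)
    for sy in np.arange(-.8,.2,.1):
        print(round(sy,1),[int(1000*S[k,2].max()) if (k:=(abs(S[:,1]-sy)<.05)&(abs(S[:,0]-sx)<.05)).any() else None for sx in np.arange(-.6,.3,.1)])
E
```

```text
top0
-0.8 [-788, 28, 40, 87, 90, 276, 278, 39, 130]
-0.7 [-788, 324, 23, 42, 86, 11, 11, 16, 75]
-0.6 [-786, -787, 20, 27, 48, 48, 93, 92, 65]
-0.5 [-786, -781, 16, 22, 129, 62, 88, 54, 131]
-0.4 [-786, -784, 9, 21, 131, 65, 58, 55, 134]
-0.3 [0, 5, -689, 13, 13, 14, 23, 31, 133]
-0.2 [4, 50, 4, 14, 6, 7, 21, 11, 17]
-0.1 [None, 88, 6, 4, 6, 183, 183, 73, 75]
-0.0 [None, 37, 5, 0, 6, 232, 183, 16, 71]
0.1 [None, -689, -701, -789, 6, 182, 183, 74, 74]
side0
-0.8 [None, 457, 43, 89, 90, 279, 274, None, None]
-0.7 [None, 603, 26, 42, 90, 14, 16, 16, None]
-0.6 [684, 686, 21, 25, 49, 48, 94, 94, 65]
-0.5 [725, 722, 16, 26, 132, 59, 92, 60, 135]
-0.4 [725, 728, 15, 26, 134, 123, 63, 60, 136]
-0.3 [627, 637, None, 17, 14, 16, 21, 34, 135]
-0.2 [520, 611, 5, 13, 9, 9, 23, 18, 22]
-0.1 [521, 519, 8, 5, 8, 186, 185, 74, 74]
-0.0 [21, 305, 8, 2, 7, 233, 185, 17, 72]
0.1 [8, 5, None, None, 9, 186, 185, 76, 77]
```

Emit:
{"api": "step_arm", "payload": {"rows": [[-1,-0.3,1,0,0.0025,0,0],[-1,-0.3,1,0,0.0025,0,0],[-1,-0.3,1,0,0.0025,0,0],[-1,-0.3,1,0,0.0025,0,0],[-1,-0.3,1,0,0.0025,0,0],[-1,-0.3,1,0,0.0025,0,0],[-1,-0.3,1,0,0.0025,0,0],[-1,-0.3,1,0,0.0025,0,0]]}}

```text
clock: 0.77
eef_pos: [0.3465, -0.3585, 0.3164]
tool_rot: [-1.328, 1.002, -1.001]
ft_force: [0.8, -0.3, -0.2]
finger_gap: -0.0001
```

Emit:
{"api": "step_arm", "payload": {"rows": [[-1,0,1,0,0,0,0],[-1,0,1,0,0,0,0],[-1,0,1,0,0,0,0],[-1,0,1,0,0,0,0],[-1,0,1,0,0,0,0],[-1,0,1,0,0,0,0],[-1,0,1,0,0,0,0],[-1,0,1,0,0,0,0]]}}

```text
clock: 1.43
eef_pos: [0.4836, -0.1115, 0.3161]
tool_rot: [-1.329, 1.002, -1.001]
ft_force: [0.4, 0.2, -0.7]
finger_gap: 0.0003
```

```bash
cat >> h.py <<'E'
SX,SY,SA=np.load('stand.npy')
A=np.array([[np.cos(SA),np.sin(SA),0],[-np.sin(SA),np.cos(SA),0],[0,0,1]])  # world->stand
def st(prn=True):
    s=sensors.read_state(); p=A@(np.array(s['eef_pos'])-[SX,SY,0]); R=A@Ro.from_rotvec(s['tool_rot']).as_matrix()
    if prn:
        print('t',round(s['clock'],2),'stand pos mm',(p*1000).round(1),'q',np.round(s['joints'],2),'F',(A@s['ft_force']).round(1),'gap',round(s['finger_gap'],4))
        print('tool z',R[:,2].round(3),'y',R[:,1].round(3),'tiltdeg',np.degrees(np.arctan2(R[0,1],-R[2,1])).round(1))
    return p,R,s
E
python3 -c "
from h import *; st()"
```

```text
t 1.43 stand pos mm [-129.6 -334.4  316.1] q [ 0.48  0.09 -0.37  1.8   0.03  1.26 -1.19] F [ 0.5  0.1 -0.7] gap 0.0003
tool z [ 1.    -0.002 -0.   ] y [-0. -0. -1.] tiltdeg -0.0
```

Emit:
{"api": "step_arm", "payload": {"rows": [[-1,0,-0.1,0,0,0,0],[-1,0,-0.1,0,0,0,0],[-1,0,-0.1,0,0,0,0],[-1,0,-0.1,0,0,0,0],[-1,0,-0.1,0,0,0,0],[-1,0,-0.1,0,0,0,0],[-1,0,-0.1,0,0,0,0],[-1,0,-0.1,0,0,0,0]]}}

```text
clock: 2.1
eef_pos: [0.4082, 0.0747, 0.316]
tool_rot: [-1.329, 1.002, -1.001]
ft_force: [0.2, 0.4, -0.3]
finger_gap: -0.0001
```

Emit:
{"api": "step_arm", "payload": {"rows": [[-1,0,-0.1,0,0,0,0],[-1,0,-0.1,0,0,0,0],[-1,0,0,0,0,0,0],[-1,0,0,0,0,0,0],[-1,0,0,0.03,0,0,0],[-0.4,0,0,0.03,0,0,0],[0,0,0,0.03,0,0,0],[0,0,0,0.03,0,0,0]]}}

```text
clock: 2.77
eef_pos: [0.3667, 0.203, 0.3164]
tool_rot: [-1.013, 0.761, -1.126]
ft_force: [-0.8, 0.0, -0.1]
finger_gap: 0.0001
```

```bash
python3 -c "
from h import *; st()"
```

```text
t 2.77 stand pos mm [-1.546e+02  1.000e-01  3.164e+02] q [ 0.16 -0.34 -0.67  2.17 -0.16  0.88 -1.73] F [-0.7  0.2 -0.1] gap 0.0001
tool z [0.928 0.    0.372] y [ 0.372 -0.001 -0.928] tiltdeg 21.9
```

```bash
python3 - <<'E'
from h import *
p,R,s=st(False)
for n,o in(('top',(165,120)),('side',(325,60))):
    d=grab(n,n+'1')
    L=[p+R@np.array(v)/1000 for v in [(0,0,0),(0,25,0),(0,25,11),(0,25,-11),(14,25,0),(-14,25,0)]]
    W=[A.T@q+[SX,SY,0] for q in L]; P=proj(d,W); print(P.round(1).tolist())
    u0,v0=[int(k) for k in P[0]]; u0-=65; v0-=55
    c=cv2.resize(d['color'][v0:v0+110,u0:u0+130],None,fx=6,fy=6,interpolation=cv2.INTER_CUBIC)[:600,:800]
    for i,q in enumerate(P):
        w=tuple(int(k) for k in (q-(u0,v0))*6); cv2.circle(c,w,2,(0,0,255),-1); cv2.putText(c,str(i),w,0,.4,(255,0,255),1)
    cv2.imwrite(f'pics/{n}1c.png',c)
E
```

```text
[[223.7, 266.2], [224.9, 261.5], [223.2, 256.4], [226.7, 266.6], [231.9, 259.5], [217.9, 263.6]]
[[343.1, 87.4], [345.9, 95.1], [349.4, 95.5], [342.4, 94.7], [343.3, 98.4], [348.4, 91.8]]
```

View pics/top1c.png

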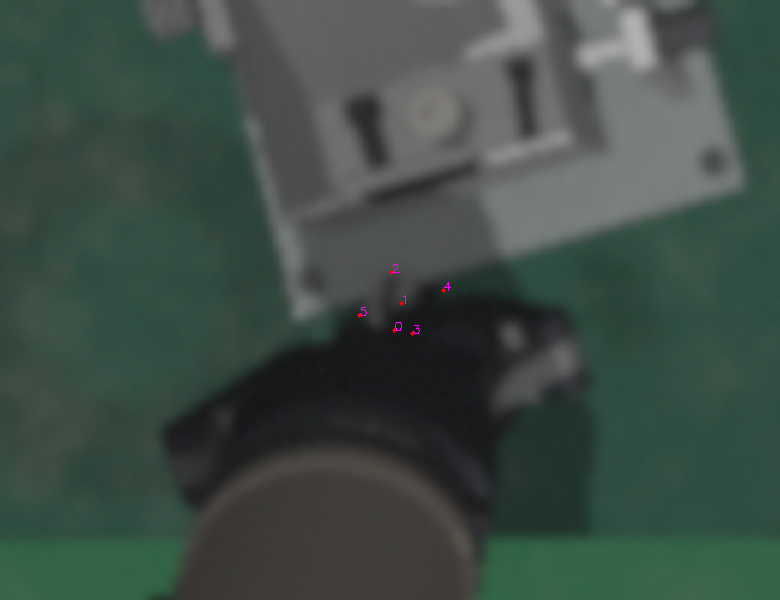

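View pics/side1c.png

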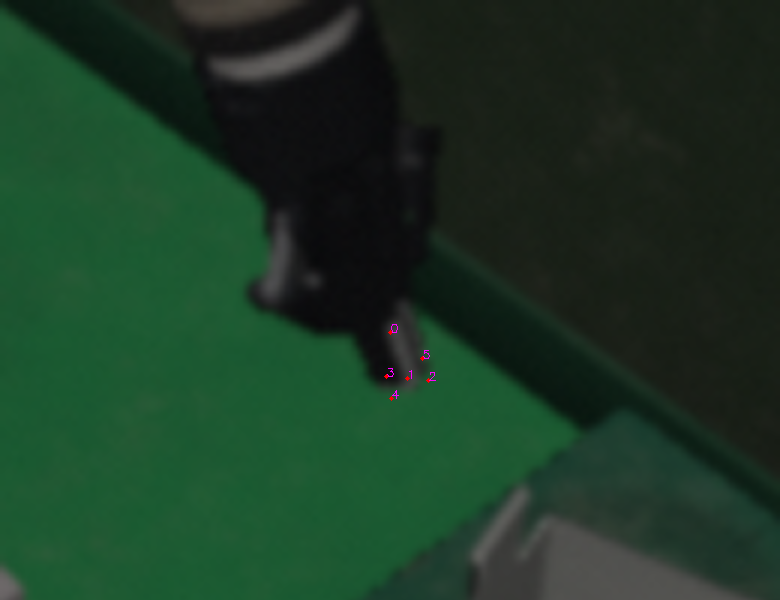

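Emit:
{"api": "step_arm", "payload": {"rows": [[0,0.82,-0.33,0,0,0,0],[0,0.82,-0.33,0,0,0,0],[0,0.82,-0.33,0,0,0,0],[0,0.82,-0.33,0,0,0,0]]}}

```text
clock: 3.2
eef_pos: [0.3673, 0.2023, 0.2274]
tool_rot: [-1.016, 0.767, -1.126]
ft_force: [1.3, 0.2, -1.0]
finger_gap: -0.0001
```

```bash
python3 -c "
from h import *; st()"
```

```text
t 3.2 stand pos mm [-154.3   -0.7  227.4] q [ 0.2  -0.23 -0.79  2.3  -0.08  0.65 -1.84] F [ 1.3 -0.1 -1. ] gap -0.0001
tool z [ 0.93  -0.003  0.367] y [ 0.367 -0.    -0.93 ] tiltdeg 21.5
```

Emit:
{"api": "step_arm", "payload": {"rows": [[0,0.22,0.56,0,0,0,0],[0,0.22,0.56,0,0,0,0],[0,0,0,0,0,0,0]]}}

```text
clock: 3.45
eef_pos: [0.3981, 0.2113, 0.2284]
tool_rot: [-1.014, 0.769, -1.125]
ft_force: [1.1, -0.4, -0.2]
finger_gap: 0.0
```

Emit:
{"api": "step_arm", "payload": {"rows": [[0,0.06,0.15,0,0,0,0],[0,0,0,0,0,0,0]]}}

```text
clock: 3.62
eef_pos: [0.4, 0.2115, 0.228]
tool_rot: [-1.016, 0.767, -1.126]
ft_force: [-0.1, 0.2, -0.2]
finger_gap: 0.0001
```

```bash
python3 -c "
from h import *; st()"
```

```text
t 3.62 stand pos mm [-120.3   -0.9  228. ] q [ 0.25 -0.14 -0.84  2.24  0.02  0.64 -1.91] F [-0.   0.2 -0.2] gap 0.0001
tool z [ 0.93  -0.003  0.367] y [ 0.367 -0.    -0.93 ] tiltdeg 21.5
```

Emit:
{"api": "step_arm", "payload": {"rows": [[0,0.04,0.1,0,0,0,0],[0,0,0,0,0,0,0]]}}

```text
clock: 3.78
eef_pos: [0.4011, 0.2117, 0.2275]
tool_rot: [-1.018, 0.767, -1.126]
ft_force: [-3.8, -1.3, 3.7]
finger_gap: -0.0
```

Emit:
{"api": "step_arm", "payload": {"rows": [[0,0.04,0.1,0,0,0,0],[0,0,0,0,0,0,0]]}}

```text
clock: 3.95
eef_pos: [0.4016, 0.2118, 0.2267]
tool_rot: [-1.024, 0.769, -1.126]
ft_force: [-13.3, -4.0, 10.3]
finger_gap: 0.0004
```

```bash
cat > plan.py <<'E'
from h import *
def tgt(th,delta,phi,e=(-101.5,83.)):
    c,s=np.cos(th),np.sin(th)
    E=np.array([e[0]*c+e[1]*s, -e[0]*s+e[1]*c+125])+delta*np.array([c,-s])
    d=np.array([np.sin(phi),-np.cos(phi)]); tz=np.array([np.cos(phi),np.sin(phi)])
    return E-25*d-9*tz,d,tz
def fphi(th): return np.radians(21.5)-.385*th
def rows(p,phi,ths,dl):
    for th,dd in zip(ths,dl):
        ph=fphi(th); T,_,_=tgt(th,dd,ph); d=np.array([np.sin(phi),-np.cos(phi)]); tz=np.array([np.cos(phi),np.sin(phi)])
        v=(T-p)/25; r=[0,round(v@d,2),round(v@tz,2),round((ph-phi)/np.pi,4)]; print(round(th,2),r,'tcp',T.round(1),np.degrees(ph).round(1))
        p=p+25*(r[1]*d+r[2]*tz); phi+=r[3]*np.pi
E
python3 - <<'E'
from plan import *
st()
t=np.arange(.1,2.01,.1); dl=np.interp(t,[0,.1,.8,1.2,2],[5,5,5,3,2])
rows(np.array([-114.9,228.]),np.radians(21.5),t,dl)
E
```

```text
t 3.95 stand pos mm [-118.7   -1.1  226.7] q [ 0.25 -0.13 -0.85  2.24  0.03  0.64 -1.92] F [-13.8  -0.1  10.3] gap 0.0004
tool z [ 0.933 -0.001  0.361] y [ 0.361 -0.003 -0.933] tiltdeg 21.1
0.1 [0, np.float64(-0.21), np.float64(0.53), np.float64(-0.0123)] tcp [-104.5  237.8] 19.3
0.2 [0, np.float64(-0.2), np.float64(0.51), np.float64(-0.0122)] tcp [-94.  246.8] 17.1
0.3 [0, np.float64(-0.17), np.float64(0.53), np.float64(-0.0123)] tcp [-82.8 254.7] 14.9
0.4 [0, np.float64(-0.14), np.float64(0.53), np.float64(-0.0122)] tcp [-70.8 261.4] 12.7
0.5 [0, np.float64(-0.11), np.float64(0.54), np.float64(-0.0123)] tcp [-58.3 267.1] 10.5
0.6 [0, np.float64(-0.08), np.float64(0.54), np.float64(-0.0122)] tcp [-45.3 271.4] 8.3
0.7 [0, np.float64(-0.04), np.float64(0.55), np.float64(-0.0123)] tcp [-31.9 274.6] 6.1
0.8 [0, np.float64(-0.02), np.float64(0.55), np.float64(-0.0122)] tcp [-18.4 276.4] 3.9
0.9 [0, np.float64(-0.0), np.float64(0.53), np.float64(-0.0123)] tcp [ -5.  277.3] 1.6
1.0 [0, np.float64(0.03), np.float64(0.54), np.float64(-0.0122)] tcp [  8.4 277. ] -0.6
1.1 [0, np.float64(0.06),
[... 158 characters left out ...]
 np.float64(0.13), np.float64(0.53), np.float64(-0.0122)] tcp [ 47.8 268.2] -7.2
1.4 [0, np.float64(0.16), np.float64(0.52), np.float64(-0.0123)] tcp [ 60.2 262.6] -9.4
1.5 [0, np.float64(0.19), np.float64(0.51), np.float64(-0.0122)] tcp [ 72.  255.8] -11.6
1.6 [0, np.float64(0.22), np.float64(0.5), np.float64(-0.0123)] tcp [ 83.1 248. ] -13.8
1.7 [0, np.float64(0.25), np.float64(0.48), np.float64(-0.0122)] tcp [ 93.3 239.1] -16.0
1.8 [0, np.float64(0.27), np.float64(0.47), np.float64(-0.0123)] tcp [102.6 229.4] -18.2
1.9 [0, np.float64(0.3), np.float64(0.44), np.float64(-0.0122)] tcp [111.  218.8] -20.4
2.0 [0, np.float64(0.32), np.float64(0.43), np.float64(-0.0123)] tcp [118.2 207.5] -22.6
```

Emit:
{"api": "step_arm", "payload": {"rows": [[0,-0.21,0.53,-0.0123,0,0,0],[0,-0.2,0.51,-0.0122,0,0,0]]}}

```text
clock: 4.12
eef_pos: [0.4178, 0.2161, 0.2433]
tool_rot: [-1.098, 0.821, -1.102]
ft_force: [-17.4, -3.6, 9.6]
finger_gap: 0.0001
```

```bash
python3 -c "
from h import *; st()
d=grab('side','side2'); cv2.imwrite('pics/side2c.png',cv2.resize(d['color'][60:190,310:440],None,fx=4.6,fy=4.6,interpolation=cv2.INTER_CUBIC))
d=grab('top','top2'); cv2.imwrite('pics/top2c.png',cv2.resize(d['color'][140:270,165:295],None,fx=4.6,fy=4.6,interpolation=cv2.INTER_CUBIC))"
```

```text
t 4.12 stand pos mm [-102.    -1.4  243.3] q [ 0.27 -0.06 -0.86  2.13  0.07  0.79 -1.93] F [-17.7   1.3   9.6] gap 0.0001
tool z [ 0.96  -0.     0.278] y [ 0.278 -0.006 -0.96 ] tiltdeg 16.2
```

View pics/side2c.png

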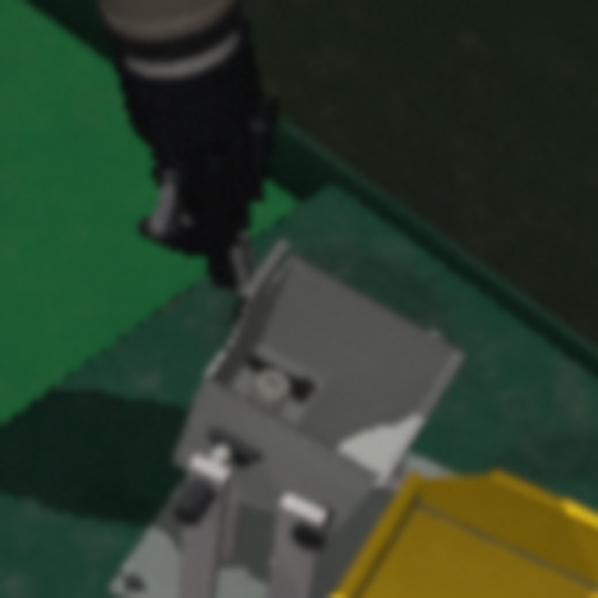

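Emit:
{"api": "step_arm", "payload": {"rows": [[0,-0.17,0.53,-0.0123,0,0,0],[0,-0.14,0.53,-0.0122,0,0,0],[0,-0.11,0.54,-0.0123,0,0,0],[0,-0.08,0.54,-0.0122,0,0,0]]}}

```text
clock: 4.55
eef_pos: [0.4703, 0.2313, 0.2729]
tool_rot: [-1.214, 0.912, -1.055]
ft_force: [-7.3, -3.8, 9.9]
finger_gap: -0.0004
```

```bash
python3 -c "
from h import *; st()
d=grab('side','side3'); cv2.imwrite('pics/side3c.png',cv2.resize(d['color'][50:180,310:440],None,fx=4.6,fy=4.6,interpolation=cv2.INTER_CUBIC))"
```

```text
t 4.55 stand pos mm [-47.3  -1.4 272.9] q [ 0.24  0.14 -0.87  1.89  0.18  1.04 -2.  ] F [-8.1 -1.6  9.9] gap -0.0004
tool z [ 0.99  -0.002  0.141] y [ 0.141 -0.004 -0.99 ] tiltdeg 8.1
```

View pics/side3c.png

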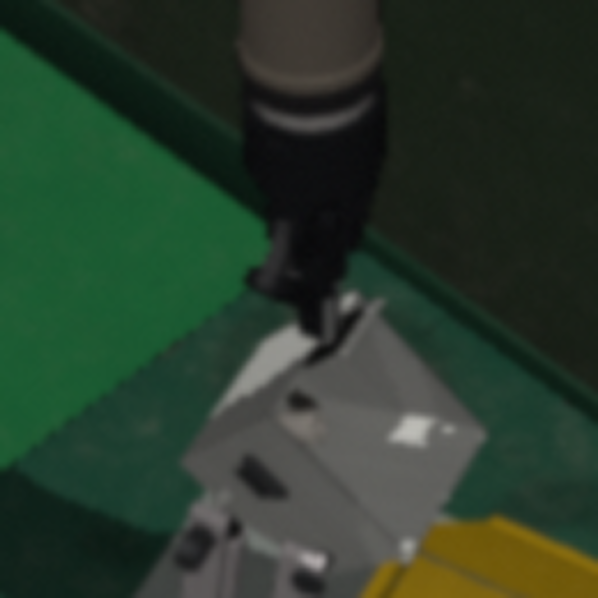

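Emit:
{"api": "step_arm", "payload": {"rows": [[0,-0.04,0.55,-0.0123,0,0,0],[0,-0.02,0.55,-0.0122,0,0,0],[0,0,0.53,-0.0123,0,0,0],[0,0.03,0.54,-0.0122,0,0,0],[0,0.06,0.53,-0.0123,0,0,0]]}}

```text
clock: 5.02
eef_pos: [0.5361, 0.2503, 0.2768]
tool_rot: [-1.369, 1.031, -0.984]
ft_force: [-3.1, -1.5, 6.1]
finger_gap: -0.0001
```

```bash
python3 -c "
from h import *; st()
d=grab('side','side4'); cv2.imwrite('pics/side4c.png',cv2.resize(d['color'][50:180,310:440],None,fx=4.6,fy=4.6,interpolation=cv2.INTER_CUBIC))"
```

```text
t 5.02 stand pos mm [ 21.2  -1.4 276.8] q [ 0.12  0.4  -0.83  1.6   0.28  1.32 -2.05] F [-3.4 -0.6  6.1] gap -0.0001
tool z [ 0.999 -0.003 -0.049] y [-0.049 -0.001 -0.999] tiltdeg -2.8
```

View pics/side4c.png

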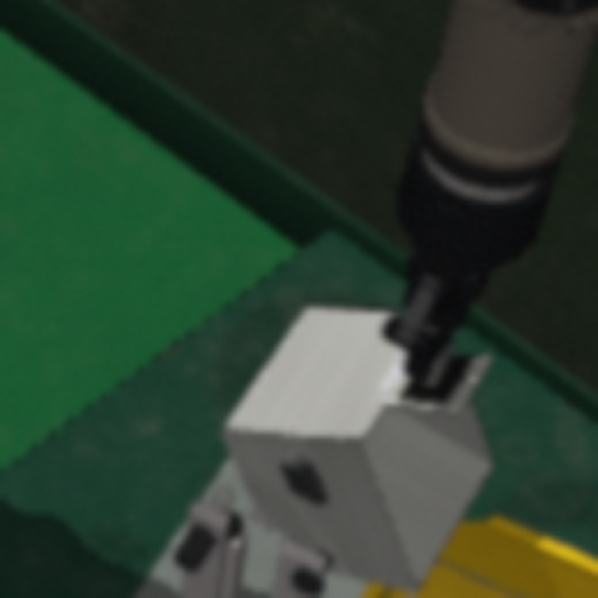

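Emit:
{"api": "step_arm", "payload": {"rows": [[0,0.08,0.53,-0.0123,0,0,0],[0,0.13,0.53,-0.0122,0,0,0],[0,0.16,0.52,-0.0123,0,0,0],[0,0.19,0.51,-0.0122,0,0,0],[0,0.22,0.5,-0.0123,0,0,0],[0,0.25,0.48,-0.0122,0,0,0],[0,0.27,0.47,-0.0123,0,0,0]]}}

```text
clock: 5.65
eef_pos: [0.6148, 0.2735, 0.2307]
tool_rot: [-1.584, 1.195, -0.866]
ft_force: [-1.0, 0.1, 4.1]
finger_gap: -0.0002
```

```bash
python3 -c "
from h import *; st()
d=grab('side','side5'); cv2.imwrite('pics/side5c.png',cv2.resize(d['color'][70:200,330:460],None,fx=4.6,fy=4.6,interpolation=cv2.INTER_CUBIC))"
```

```text
t 5.65 stand pos mm [103.2  -1.  230.7] q [-0.04  0.74 -0.74  1.22  0.34  1.64 -2.03] F [-0.9  0.3  4.1] gap -0.0002
tool z [ 0.951 -0.002 -0.311] y [-0.311  0.001 -0.951] tiltdeg -18.1
```

View pics/side5c.png

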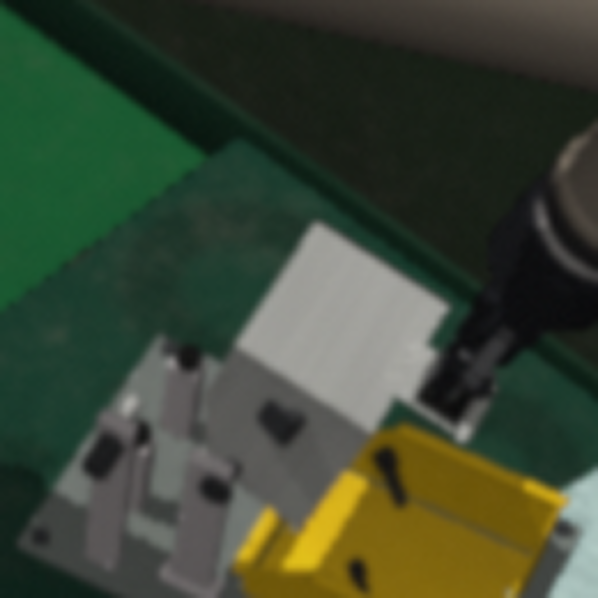

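Emit:
{"api": "step_arm", "payload": {"rows": [[0,0.3,0.44,-0.0122,0,0,0],[0,0.32,0.43,-0.0123,0,0,0],[0,0,0,0,0,0,0],[0,0,0,0,0,0,0],[0,0,0,0,0,0,0],[0,0,0,0,0,0,0]]}}

```text
clock: 6.2
eef_pos: [0.6306, 0.2784, 0.2096]
tool_rot: [-1.64, 1.239, -0.831]
ft_force: [3.6, 2.5, 4.8]
finger_gap: -0.0
```

```bash
python3 -c "
from h import *; st()
d=grab('side','side6'); cv2.imwrite('pics/side6c.png',cv2.resize(d['color'][90:220,340:470],None,fx=4.6,fy=4.6,interpolation=cv2.INTER_CUBIC))
e=grab('top','top6'); cv2.imwrite('pics/top6c.png',cv2.resize(e['color'][120:250,165:295],None,fx=4.6,fy=4.6,interpolation=cv2.INTER_CUBIC))
# depth of back wall in side & top
for q in [(300,300),(330,260)]: pass"
```

```text
t 6.2 stand pos mm [119.8  -0.6 209.6] q [-0.08  0.82 -0.72  1.13  0.35  1.71 -2.02] F [4.2 1.4 4.8] gap -0.0
tool z [ 0.926 -0.002 -0.377] y [-0.377  0.003 -0.926] tiltdeg -22.1
```

View pics/side6c.png

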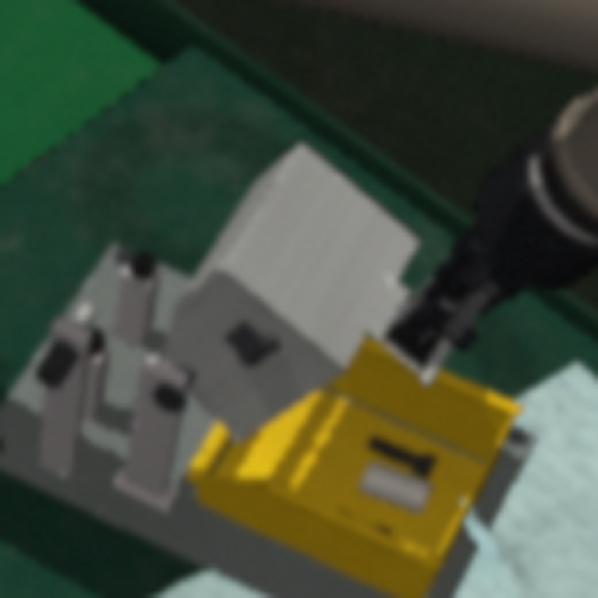

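View pics/top6c.png

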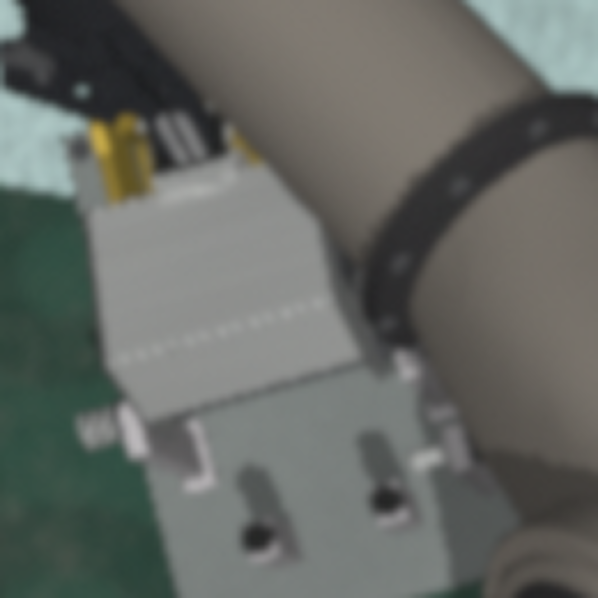

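```bash
python3 -c "
from h import *
e=load('top6')
P=[]
for u in np.arange(125,280,10):
  for v in np.arange(225,300,8): P.append(A@(pt(e,165+u/4.6,120+v/4.6)-[SX,SY,0]))
P=np.array(P);P=P[~np.isnan(P).any(1)];c=P.mean(0);n=np.linalg.svd(P-c)[2][2];n*=np.sign(n[2]);print(n.round(3),'theta',np.arctan2(n[2],-n[0]), 'dist',(c-[0,0,.125])@n, np.abs((P-c)@n).max())
d=load('side6'); cv2.imwrite('pics/side6d.png',cv2.resize(d['color'][170:220,375:460],None,fx=9,fy=9,interpolation=cv2.INTER_CUBIC))"
```

```text
[0.402 0.    0.916] theta 1.9844738565911875 dist 0.09706755664114418 0.0020159350144073798
```

View pics/side6d.png

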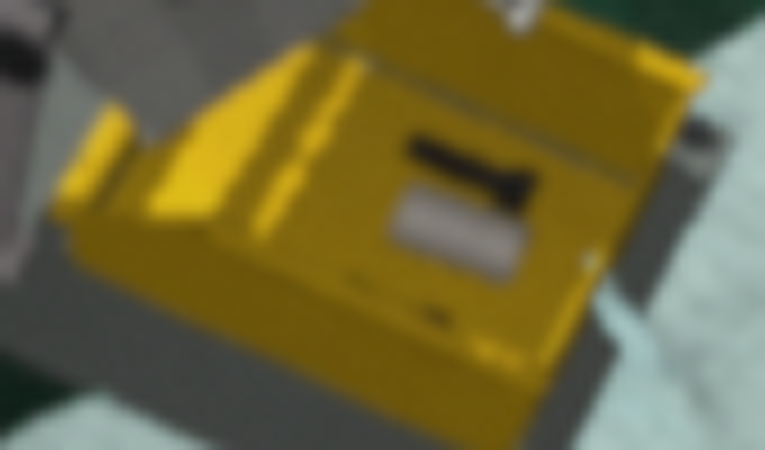

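Emit:
{"api": "step_arm", "payload": {"rows": [[0,-1,-0.3,0,0,0,0],[0,-1,-0.3,0,0,0,0],[0,-1,-0.3,0,0,0,0],[0,-1,-0.3,0,0,0,0],[0,-1,-0.3,0,0,0,0],[0,-1,-0.3,0,0,0,0]]}}

```text
clock: 6.8
eef_pos: [0.6434, 0.2829, 0.3641]
tool_rot: [-1.646, 1.241, -0.821]
ft_force: [-18.1, -14.7, 8.0]
finger_gap: -0.0001
```

```bash
python3 -c "
from h import *; st()
d=grab('side','side7'); cv2.imwrite('pics/side7c.png',cv2.resize(d['color'][70:250,320:480],None,fx=3.3,fy=3.3,interpolation=cv2.INTER_CUBIC))"
```

```text
t 6.8 stand pos mm [1.333e+02 1.000e-01 3.641e+02] q [-0.21  0.76 -0.56  0.84  0.23  2.   -1.94] F [-21.4  -9.1   8. ] gap -0.0001
tool z [ 0.923  0.003 -0.384] y [-0.384  0.005 -0.923] tiltdeg -22.6
```

View pics/side7c.png

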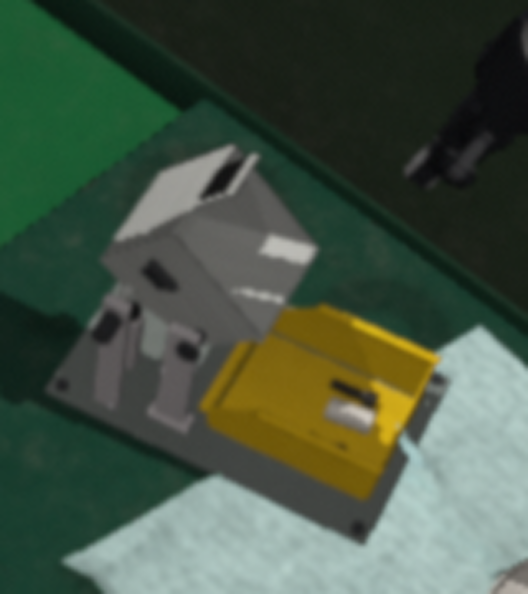

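Emit:
{"api": "step_arm", "payload": {"rows": [[0,0,-0.2,0.03,0,0,0],[0,0,-0.2,0.03,0,0,0]]}}

```text
clock: 7.02
eef_pos: [0.6367, 0.2788, 0.3651]
tool_rot: [-1.492, 1.126, -0.921]
ft_force: [0.2, -0.2, 0.1]
finger_gap: -0.0
```

```bash
python3 -c "
from h import *; st(); print(sensors.read_state()['joints'])
d=grab('side','side8'); cv2.imwrite('pics/side8c.png',cv2.resize(d['color'][0:250,300:560],None,fx=2.4,fy=2.4,interpolation=cv2.INTER_CUBIC))"
```

```text
t 7.02 stand pos mm [125.7  -1.9 365.1] q [-0.15  0.61 -0.57  1.05  0.24  1.75 -1.94] F [ 0.1 -0.2  0.1] gap -0.0
tool z [ 0.98  -0.004 -0.2  ] y [-0.2  -0.   -0.98] tiltdeg -11.5
[-0.15483167  0.60821724 -0.56949779  1.05052085  0.24196221  1.7494518
 -1.94184886]
```

View pics/side8c.png

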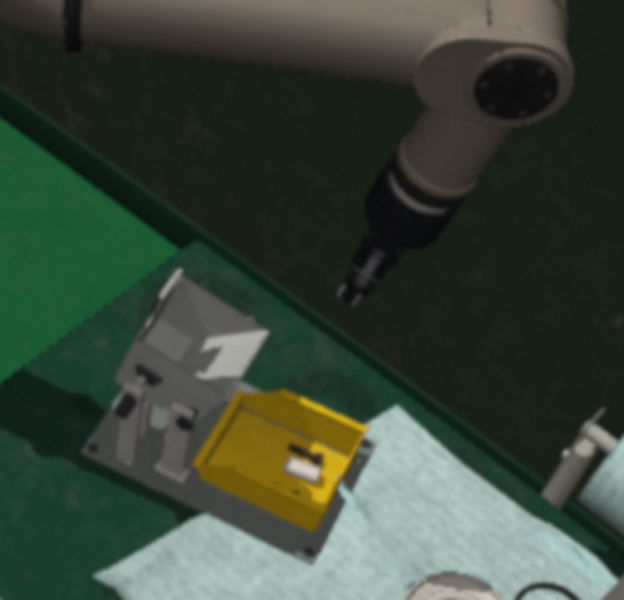

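Emit:
{"api": "step_arm", "payload": {"rows": [[0,-0.2,0,0.03,0,0,0],[0,-0.2,0,0.03,0,0,0],[0.5,-0.2,0,0,0,0,0],[0.5,-0.2,0,0,0,0,0],[0.5,-0.2,0,0,0,0,0],[0.5,0,0,0,0,0,0],[0.5,0,0,0,0,0,0],[0.5,0,0,0,0,0,0]]}}

```text
clock: 7.73
eef_pos: [0.6586, 0.2051, 0.391]
tool_rot: [-1.342, 1.013, -0.996]
ft_force: [-0.0, -0.5, 0.4]
finger_gap: 0.0003
```

Emit:
{"api": "step_arm", "payload": {"rows": [[1,0,0,0,0,0,0],[1,0,0,0,0,0,0],[1,0,0,0,0,0,0],[1,0,0,0,0,0,0],[1,0,0,0,0,0,0],[1,0,0,0,0,0,0],[0,0,0,0,0,0,0],[0,0,0,0,0,0,0]]}}

```text
clock: 8.4
eef_pos: [0.6994, 0.0596, 0.3907]
tool_rot: [-1.341, 1.016, -0.998]
ft_force: [0.5, 0.7, -0.1]
finger_gap: -0.0
```

Emit:
{"api": "step_arm", "payload": {"rows": [[0,0,0,0,0,0,0],[0,0,0,0,0,0,0],[0,0,0,0,0,0,0],[0,0,0,0,0,0,0],[0,0,0,0,0,0,0],[0,0,0,0,0,0,0],[0,0,0,0,0,0,0],[0,0,0,0,0,0,0]]}}

```text
clock: 9.07
eef_pos: [0.6986, 0.0631, 0.392]
tool_rot: [-1.342, 1.011, -0.995]
ft_force: [0.2, 0.1, -0.0]
finger_gap: -0.0
```

```bash
python3 -c "
from h import *; st()
d=grab('side','side9'); e=grab('top','top9')
def w(im,s): return cv2.resize(im,None,fx=s,fy=s,interpolation=cv2.INTER_CUBIC)
cv2.imwrite('pics/side9c.png',w(d['color'][95:250,325:470],3.8)); cv2.imwrite('pics/top9c.png',w(e['color'][120:275,165:295],3.8))
cv2.imwrite('pics/cmp.png',np.vstack([np.hstack([w(load('side0')['color'][95:200,325:430],3.7),w(d['color'][95:200,325:430],3.7)])]))"
```

```text
t 9.07 stand pos mm [ 125.4 -226.3  392. ] q [ 0.17  0.49 -0.54  1.15  0.24  1.57 -1.6 ] F [ 0.2  0.1 -0. ] gap -0.0
tool z [ 1.    -0.002 -0.016] y [-0.016 -0.    -1.   ] tiltdeg -0.9
```

View pics/side9c.png

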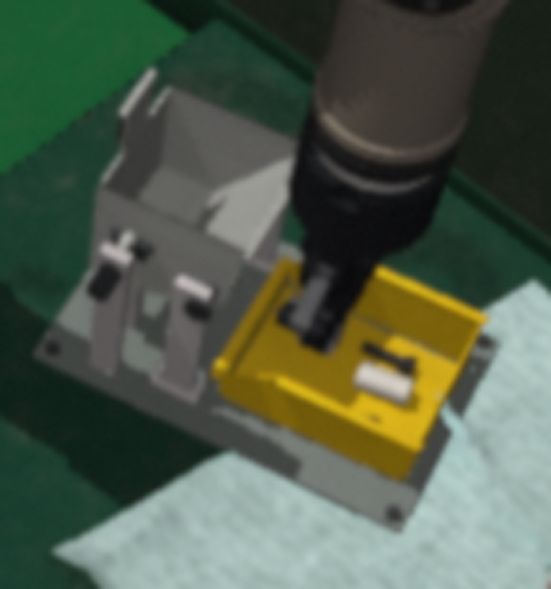

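View pics/top9c.png

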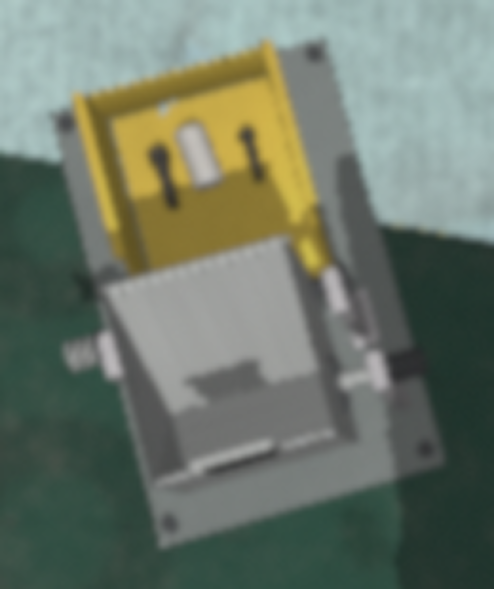

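View pics/cmp.png

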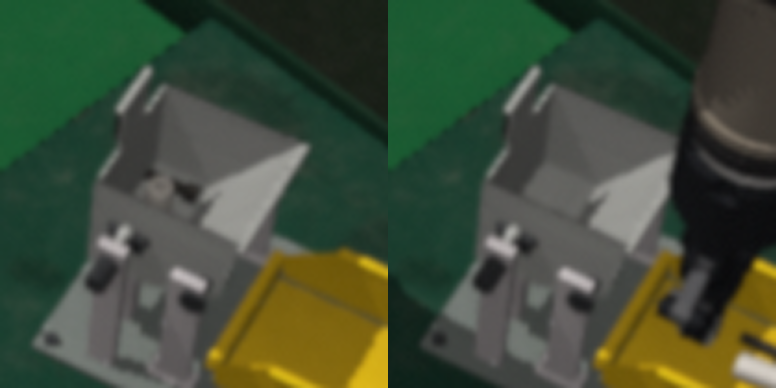

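```bash
python3 -c "
from h import *
a,b=load('top0'),load('top9'); e,f=load('side0'),load('side9')
def pc(x,y,r):
    g=lambda d:cv2.cvtColor(d['color'],cv2.COLOR_BGR2GRAY)[r[0]:r[1],r[2]:r[3]].astype(np.float32)
    X,Y=g(x),g(y); return np.round(cv2.phaseCorrelate(X,Y,cv2.createHanningWindow(X.shape[::-1],cv2.CV_32F)),2), np.abs(X-Y).mean().round(1)
print('lip',pc(a,b,(180,215,185,250)),'tongue',pc(a,b,(232,252,205,255)))
print('side tongue',pc(e,f,(108,155,345,375)))
print('pot',pc(a,b,(165,200,365,400)),pc(e,f,(255,290,285,320)),'marker',pc(a,b,(250,272,380,440)))
print('tongue depth', [ (round(float(np.median(d['z_map'][234:244,218:232])),4)) for d in (a,b)])
"
```

```text
Traceback (most recent call last):
ValueError: setting an array element with a sequence. The requested array has an inhomogeneous shape after 1 dimensions. The detected shape was (2,) + inhomogeneous part.
```

```bash
python3 -c "
from h import *
a,b=load('top0'),load('top9'); e,f=load('side0'),load('side9')
def pc(x,y,r):
    g=lambda d:cv2.cvtColor(d['color'],cv2.COLOR_BGR2GRAY)[r[0]:r[1],r[2]:r[3]].astype(np.float32)
    X,Y=g(x),g(y); return np.round(cv2.phaseCorrelate(X,Y,cv2.createHanningWindow(X.shape[::-1],cv2.CV_32F))[0],2), np.abs(X-Y).mean().round(1)
print('lip',pc(a,b,(180,215,185,250)),'tongue',pc(a,b,(232,252,205,255)))
print('side tongue',pc(e,f,(108,155,345,375)))
print('pot',pc(a,b,(165,200,365,400)),pc(e,f,(255,290,285,320)),'marker',pc(a,b,(250,272,380,440)))
"
```

```text
lip (array([-0.02,  0.08]), np.float32(3.3)) tongue (array([-0.19, -0.46]), np.float32(1.8))
side tongue (array([0.06, 0.16]), np.float32(1.8))
pot (array([-0.16,  0.07]), np.float32(26.7)) (array([-0.04, -0.08]), np.float32(0.5)) marker (array([0.57, 0.42]), np.float32(41.0))
```

Emit:
{"api": "step_arm", "payload": {"rows": [[0,0,0,0,0,0,0],[0,0,0,0,0,0,0],[0,0,0,0,0,0,0],[0,0,0,0,0,0,0],[0,0,0,0,0,0,0],[0,0,0,0,0,0,0],[0,0,0,0,0,0,0],[0,0,0,0,0,0,0]]}}

```text
clock: 9.83
eef_pos: [0.6986, 0.063, 0.3919]
tool_rot: [-1.342, 1.011, -0.995]
ft_force: [-0.0, -0.3, 1.2]
finger_gap: 0.0001
```

```bash
python3 -c "
from h import *
e,f=load('side0'),grab('side','side10'); b,c=load('top9'),grab('top','top10')
g=lambda d:cv2.cvtColor(d['color'],cv2.COLOR_BGR2GRAY).astype(np.float32)
def pc(x,y,r):
    X,Y=g(x)[r[0]:r[1],r[2]:r[3]],g(y)[r[0]:r[1],r[2]:r[3]]; return np.round(cv2.phaseCorrelate(X,Y,cv2.createHanningWindow(X.shape[::-1],cv2.CV_32F))[0],2), np.abs(X-Y).mean().round(1)
print('tongue edge 0 vs now',pc(e,f,(110,140,348,372)),'top 9 vs 10',pc(b,c,(180,255,185,260)),'side marker',pc(e,f,(225,260,210,260)),'pot',pc(e,f,(255,290,285,320)))
cv2.imwrite('pics/side10c.png',f['color']); st()"
```

```text
tongue edge 0 vs now (array([-0.26, -0.06]), np.float32(0.2)) top 9 vs 10 (array([0.5 , 0.53]), np.float32(0.1)) side marker (array([0.13, 0.  ]), np.float32(0.7)) pot (array([-0.07,  0.02]), np.float32(0.5))
t 9.93 stand pos mm [ 125.4 -226.4  391.9] q [ 0.17  0.49 -0.54  1.15  0.24  1.57 -1.6 ] F [-0.4  0.   0.1] gap -0.0004
tool z [ 1.    -0.002 -0.016] y [-0.016 -0.    -1.   ] tiltdeg -0.9
```

View pics/side10c.png

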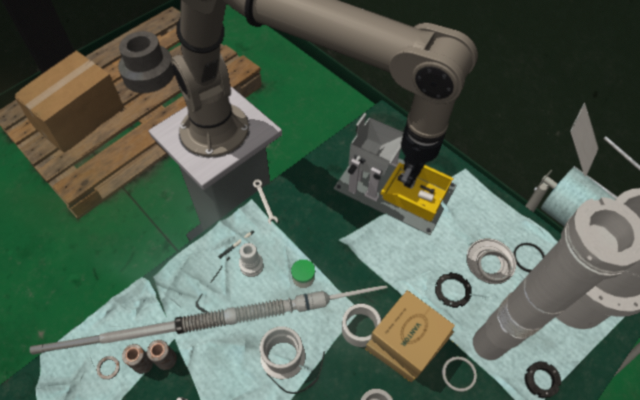

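```bash
python3 -c "
from plant import env; print(env.close_job())"
```

```text
the job is handed in; nothing more can be done
None
```

The bucket tipped fully over, all three parts dropped into the bin, and the bucket swung back to its home position. I handed the job in at about 10 s on the clock. I pushed the pad with the closed fingertips and followed the bucket's arc to 1.98 rad, measured from the depth image. Pushing force peaked near 20 N.

**Last checks:**
- **Parts:** the top view shows both screws and the dowel pin in the bin, and the bucket is empty.
- **Bucket:** the tongue looks the same in the side picture as it did at the start (mean grey difference 0.2), so it is home. The top view showed no change over the last second.
- **Bystanders:** the pot and marker are unmoved in the side view. From above the arm blocked the view or threw a shadow there, so that comparison was unusable.
- **Robot:** it is clear of everything, at about 0 N.

**Disagreements:**
- **Joint limit:** during the retreat joint 6 read 2.00, which is its limit, with a brief 20 N or so on the wrist and nothing touching the tool. I turned the tool back at once and the force went to zero. From the rounded reading I can't say whether the limit was slightly passed.
- **Shift estimates:** some image-shift readings came out at about 0.5 pixel. I treated these as noise, because the direct picture differences there were near zero or came from the missing parts.

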